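Open a detector shutter by crank and hover a sample jar over the window

TASK

Wind the hand crank of the shielded detector clockwise, nearly two full turns, until the steel shutter is fully open. Then pick up the small sample jar, carry it over the lead-brick wall and hold it upright, centred over the round detector window, about one centimetre above it, for a contact-free count: the jar must never touch the wall or the detector, and the tub, soil beaker and stapler must stay where they are. Finish while still holding the jar still there; do not put it down or let go.

Things in the scene. Friction and masses are not known exactly. Their poses are not given: they have to be found in the camera images.
- detector: Shielded detector, fixed, level: grey block 150 (own x) x 340 (own y) x 68 mm high on the desk. Origin: centre of its underside. Round window under the shutter near its own +y end, hand crank near its own -y end. Shutter rails 12 mm wide, tops 81 mm above the desk, run along own y at own x = +-52 mm, own y = -40 to +142 mm.
- window (a point): Centre of the upper face of the detector window, a bare metal disc 60 mm in diameter lying 71 mm above the desk, at own (0, +90 mm) of the detector; axes as the detector's.
- shutter (a joint): Slide of the shutter, a steel plate 90 (own x) x 76 (own y) mm whose upper face is 81 mm above the desk (a thin rib on it reaches 85 mm). 0 = covers the window, 0.080 m = fully open (stop), slid towards the crank. Geared to the crank: 6.37 mm per rad; it is moved only by the crank and stays where it is left.
- crank (a joint): Angle of the hand crank about its vertical axis in rad; grows clockwise seen from above. 0 = shutter closed, 12.57 (two turns) = stop, shutter fully open. Starts between 0 and 1.2. At 0 the arm points along the detector's own -x. Turns easily (about 1 to 3 N at the knob) and stays where it is left.
- crank_axis (a point): Point on the crank's vertical axis at own (0, -110 mm) of the detector, 112 mm above the desk, level with the middle of the knob.
- knob_mid (a point): Middle of the crank's knob: an upright black cylinder 22 mm in diameter and 39 mm high (89 to 128 mm above the desk) that spins freely on the crank arm, 45 mm from the crank axis; this point is 112 mm above the desk. Crank arm below it: top at 88 mm; crank hub top 92 mm.
- wall: Shield wall of grey lead bricks, fixed: 200 (own x) x 50 (own y) x 100 mm high. Origin: centre of its underside. Stands between the jar and the detector.
- jar: The sample jar: small round jar with ribbed white screw cap, 55 mm high, body 48 mm and cap 52 mm in diameter (cap from 42 to 55 mm height), 60 to 105 g, standing on the desk on the right of the wall. Origin: centre of its underside, z up.
- tub: Bystander: clear round sample tub, 61 mm in diameter, 60 mm high, with a taped lid, wider than the jar, on the same side of the wall. Origin: centre of its underside.
- soil_beaker: Bystander: big round beaker of soil, 118 mm in diameter, 100 mm high. Origin: centre of its underside.
- stapler: Bystander: black desk stapler, 34 x 136 x 52 mm. Origin: centre of its underside.

How it is judged:
By the outcome, as a careful person would: the job done as asked, in the order asked, and still so for the second after the job is handed in, while the arm keeps its last pose, push and grip.
It also fails if it takes over 67 s, if anything falls off the work surface, if the arm or the gripper's body presses on something with over 40 N, if the wrist force passes 120 N, or if a joint passes its speed limit or range.

ROBOT

A 6-joint arm with a two-finger parallel gripper is mounted at the origin on a cart in front of the work surface, level with it; the furniture and walls round the work are solid. World frame = base frame: x ahead of the robot, y to its left, z up, the work surface at z = 0. Lengths are in m, angles in degrees, forces in N, time in s.
With the tool pointing down it reaches from about 0.325 to 0.75 m from the base axis. Payload 7.6 kg.
Tool frame: the origin (TCP) lies between the finger pads; the fingertips stand manip.tcp_to_tips ahead of it and the grasp point (between the pads) lies 2 mm behind it (manip.tcp_to_tips is the distance from the TCP to the fingertips, in m); z points along the fingers, y is the line along which they close (so a half turn about z gives the same grasp; the last joint's range is limited). The gripper opens to 85 mm and grips with 20 to 120 N. Pads are 22 mm wide; open, the fingers measure 114 mm over their backs; the gripper's body (76 mm by 85 mm) begins 54 mm behind the grasp point. The pads swing forward as they close: fully open they stand 13 mm farther back than shut.
Start: joints at [64.498, 2.991, 80.254, -0, 96.75, -4.028], TCP at [0.192, 0.489, 0.248] pointing down, gripper open.
Joint ranges: [-166.34, 166.34], [-52.06, 124.39], [6.96, 135.62], [-60.46, 240.46], [14.63, 156.25], [-167.68, 167.68]. Speed limits (degrees/s): [147.25, 147.25, 172.46, 180, 180, 180].

INTERFACE

Orientations are given as a 3x3 rotation matrix whose columns are the frame's x, y, z axes.
In Python, from workcell import manip, ticket, telemetry, get_image gives the robot as it stands (manip), with the cameras as plain functions, the job (ticket) and the readings (telemetry).
- The arm moves only by the tool nudge_tcp, called after "Call:" as name(argument=value, ...), one argument or row to a line, values as JSON. Schema: {"type":"object","properties":{"deltas":{"type":"array","items":{"type":"array","items":{"type":"number"},"minItems":7,"maxItems":7},"minItems":1,"maxItems":10},"only":{"type":"string"},"quiet":{"type":"boolean"},"lines":{"type":"string"}},"required":["deltas"],"additionalProperties":false}. deltas is a list of rows, 1 to 10 of them, each of 7 numbers: dx, dy, dz in fractions of the full range, 1 being 750 mm, then a rotation vector rx, ry, rz in parts of the range, where 1.0 means 180 degrees, then the finger opening in m; each row is the pose to reach, as a shift and turn from the pose commanded when the call began, along the tool's axes at that moment; what a row does not reach only later rows make up. A row lasts 1/10 s, in which the tool goes at most 0.05 m and 8.59 degrees, less where a joint would pass 70% of its speed; a pose out of reach is approached as far as the arm can. The fingers move at their own pace and stop on an object; the grip force is fixed at half the most. Time passes only in rows, so rows that do not move let the fingers close. The tool returns the time, the measured TCP pose, the force, the opening and the grip force at its end. only (a regular expression) keeps the lines of the reply that match it, lines (a string "A,B") keeps lines A to B, and quiet returns only ok. No shift or turn number may pass 1 either way. Input that does not fit is refused with a message, and nothing moves.
- telemetry.get_state(): the state, without advancing time (a new reading comes with each control period).
- get_image(name): name is "scene" or "top"; returns a dict with "frame" (384x512x3 uint8, red, green, blue), "z_map" (384x512 float32, m along the optical axis (not along the pixel's ray), 0 where there is no reading), "fx", "fy", "cx", "cy" (pixels), "R" (3x3) and "t" (3): a world point X has camera coordinates R X + t. Camera axes: x right, y down, z forward; pixel columns grow to the right and rows downward; lengths in m; the calibration is good to about 2 mm. A picture is of the moment at which its call begins.
- ticket.sign_off(): hands the job in; it is judged then, once.
The state is a dict: "clock": time; "joint_positions": joint angles; "qvel": joint speeds; "joint_efforts": joint torques, N m; "position": TCP position; "ee_rot": TCP orientation; "force": force on the tool from outside, world axes, zero at the start; "ft_torque": the same for the moment, N m; "finger_gap": finger opening in m; "grip_force": force on a finger pad.
Only numpy, scipy, OpenCV 4.12 (cv2) and the standard library are available. Lean on these libraries where they do the work, as an engineer would, in place of code of your own. Each camera call takes 0.05 s, during which the arm holds its last target. There are 200 camera calls.

## Working session

There is one attempt and no reset: what is moved stays moved. The work goes in short steps, Python scripts to look and compute and a tool call to move; the robot and the scene stay as the last step left them, time stands still between calls to the robot, and variables do not carry over. Pictures are saved under pics/ and viewed, at most 10 in all, crops included, and the job is handed in when it is done.

```bash
ls; mkdir -p pics
```

Create h.py:
```python
import numpy as np,cv2
from workcell import manip, ticket, telemetry, get_image
def snap(n,f):
    d=get_image(n); cv2.imwrite('pics/'+f,d['frame'][:,:,::-1]); return d
def cloud(d):
    z=d['z_map'];v,u=np.mgrid[:z.shape[0],:z.shape[1]]
    c=np.stack([(u-d['cx'])/d['fx']*z,(v-d['cy'])/d['fy']*z,z],-1)
    p=(c-d['t'])@d['R']; p[z==0]=np.nan; return p
```

Run:
```python
from h import *
for n in('top','scene'):
    d=snap(n,n+'0.png'); p=cloud(d); np.save(n+'0.npy',p); np.save(n+'f.npy',d['frame'])
    print(n,-d['R'].T@d['t'],d['R'][2])
s=telemetry.get_state();print(s, manip.tcp_to_tips)
```

```text
pics
workcell.py
top [ 0.41675313 -0.0605758   1.11109953] [ 0.09943066  0.00676533 -0.99502149]
scene [-0.03082294 -0.67613161  0.96136919] [ 0.47267334  0.50420566 -0.72274239]
{'clock': 0.1, 'joint_positions': array([ 6.44981161e+01,  3.02289371e+00,  8.03062982e+01,  2.52120336e-03,
        9.67492487e+01, -4.02609043e+00]), 'qvel': array([-0.07463837, -0.04287891, -0.0944781 ,  0.01283434, -0.09222519,
        0.05975232]), 'joint_efforts': array([ 1.25704810e-03, -3.82576847e+01, -3.60988963e+01, -8.19204638e-05,
        4.67949954e-03, -1.28107445e-05]), 'position': array([0.19205645, 0.48835355, 0.24757114]), 'ee_rot': array([[-9.30574164e-01,  3.66102894e-01, -6.28871246e-04],
       [ 3.66103408e-01,  9.30573379e-01, -1.21684799e-03],
       [ 1.39719270e-04, -1.36259921e-03, -9.99999062e-01]]), 'force': array([ 0.6823636 , -0.36734348, -0.21031774]), 'ft_torque': array([ 0.03164815,  0.01141034, -0.03691445]), 'grip_force': 0.0, 'finger_gap': 0.08530983822828117} 0.017
```

View pics/top0.png

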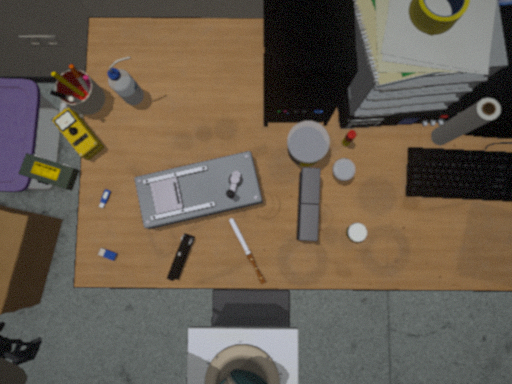

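View pics/scene0.png

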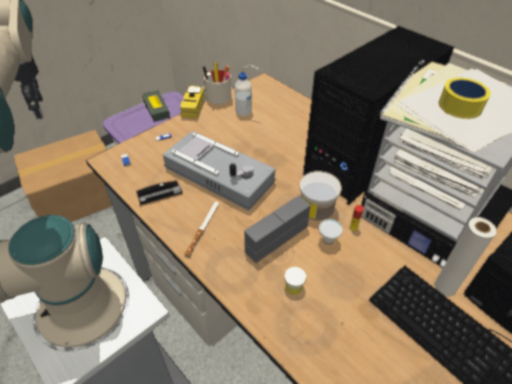

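Top view: detector at about (200,190), with the shutter at (166,195) and the crank hub and knob at (233,188). Wall at (309,204), jar's white cap at (357,232), tub at (344,169), beaker at (308,142), stapler at (181,257). The scene view agrees. Next I'll measure.

Run:
```python
from h import *
p=np.load('top0.npy');f=np.load('topf.npy').astype(int)
def box(u0,u1,v0,v1,z0,z1):
    q=p[v0:v1,u0:u1].reshape(-1,3);return q[(q[:,2]>z0)&(q[:,2]<z1)]
def rect(n,q):
    r=cv2.minAreaRect((q[:,:2]*1000).astype(np.float32));print(n,r,len(q),np.median(q[:,2]));return cv2.boxPoints(r)
print(rect('det',box(130,268,148,232,.055,.095)))
q=box(130,268,148,232,.055,.075);rect('det flat',q)
rect('wall',box(290,328,160,250,.09,.11))
k=box(220,250,160,205,.115,.14);print('knob',k.mean(0),len(k),np.ptp(k,0)); 
k=box(220,250,160,205,.082,.14);print(np.round(k,3)[::3].tolist())
for n,b in dict(jar=(340,375,215,250,.048,.07),tub=(328,360,153,187,.05,.08),beak=(283,335,115,168,.085,.12),stap=(160,200,228,285,.02,.07)).items():
    q=box(*b);c=cv2.minEnclosingCircle((q[:,:2]*1000).astype(np.float32));print(n,c,q.mean(0),len(q))
g=cv2.resize(f[145:235,130:270].astype(np.uint8),None,fx=5,fy=5,interpolation=2);cv2.imwrite('pics/c1.png',g[:,:,::-1])
```

```text
det ((547.438232421875, 129.50186157226562), (151.28286743164062, 340.5958557128906), 13.32352352142334) 6258 0.06961676779171302
[[434.5877   277.7846  ]
 [513.0778   -53.643898]
 [660.28876  -18.780884]
 [581.79865  312.6476  ]]
det flat ((547.438232421875, 129.50186157226562), (151.28286743164062, 340.5958557128906), 13.32352352142334) 4584 0.06870696587406941
wall ((516.2567749023438, -182.5277099609375), (220.47068786621094, 57.32138442993164), 0.3118631839752197) 1399 0.10061926946681485
knob [0.52807154 0.03211697 0.12670593] 54 [0.01862649 0.01873509 0.01622636]
[[0.595, 0.024, 0.087], [0.595, 0.015, 0.089], [0.593, 0.021, 0.086], [0.592, 0.013, 0.087], [0.589, 0.024, 0.089], [0.589, 0.015, 0.09], [0.586, 0.029, 0.091], [0.586, 0.021, 0.091], [0.587, 0.013, 0.086], [0.583, 0.026, 0.094], [0.583, 0.018, 0.091], [0.584, 0.01, 0.086], [0.581, 0.026, 0.091], [0.581, 0.018, 0.089], [0.581, 0.01, 0.089], [0.578, 0.029, 0.09], [0.577, 0.02, 0.093], [0.578, 0.012, 0.092], [0.574, 0.031, 0.094], [0.575, 0.023, 0.093], [0.575, 0.015, 0.094], [0.572, 0.032, 0.092], [0.572, 0.023, 0.093]
[... 801 characters left out ...]
.529, 0.023, 0.125], [0.526, 0.036, 0.129], [0.527, 0.028, 0.126], [0.53, 0.022, 0.095], [0.524, 0.036, 0.127], [0.524, 0.028, 0.128], [0.528, 0.023, 0.093], [0.521, 0.033, 0.129], [0.522, 0.025, 0.123], [0.519, 0.033, 0.123], [0.521, 0.027, 0.105], [0.519, 0.03, 0.097]]
jar ((429.5621337890625, -322.8253173828125), 27.387462615966797) [ 0.42908544 -0.32181308  0.05549532] 291
tub ((607.6419677734375, -285.4512634277344), 32.14115905761719) [ 0.6068449  -0.28499003  0.06009561] 411
beak ((693.4044189453125, -176.28152465820312), 88.45664978027344) [ 0.68085965 -0.17999383  0.09863164] 1513
stap ((352.54644775390625, 181.875732421875), 65.46622467041016) [0.35521801 0.18183151 0.04611571] 391
```

View pics/c1.png

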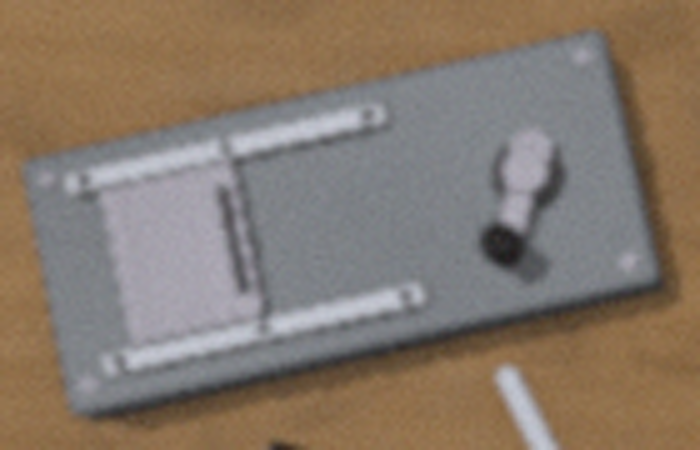

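The manual's scale: shifts go in shares of 750 mm and turns go in shares of 180 degrees. Converting my numbers, -0.42 m / 0.75 = -0.56, -0.06 m / 0.75 = -0.08, 68.53 degrees / 180 = 0.3807.

Call:
nudge_tcp(
  deltas=[
    [-0.06, -0.04, 0, 0, 0, 0.0389, 0.085],
    [-0.12, -0.08, 0, 0, 0, 0.0778, 0.085],
    [-0.18, -0.12, 0, 0, 0, 0.1167, 0.085],
    [-0.24, -0.16, 0.0133, 0, 0, 0.1556, 0.085],
    [-0.2933, -0.1933, 0.0267, 0, 0, 0.1944, 0.085],
    [-0.3467, -0.2267, 0.04, 0, 0, 0.2333, 0.085],
    [-0.4, -0.26, 0.0533, 0, 0, 0.2722, 0.085],
    [-0.4533, -0.2933, 0.0667, 0, 0, 0.3111, 0.085],
    [-0.5067, -0.3333, 0.0667, 0, 0, 0.35, 0.085],
    [-0.56, -0.3667, 0.0667, 0, 0, 0.3807, 0.085],
  ],
)

```text
clock: 1.1
position: [0.4786, 0.0824, 0.1975]
ee_rot: [[0.005, 1.0, -0.001], [1.0, -0.005, 0.0], [0.0, -0.001, -1.0]]
force: [0.7, 0.6, 0.8]
finger_gap: 0.0847
grip_force: 0.0
```

Run:
```python
from h import *
s=telemetry.get_state();print(s['position'],s['ee_rot'],s['joint_positions'])
T=np.array([.528,.032,.175]);print(s['ee_rot'].T@(T-s['position']))
```

```text
[0.47863313 0.08244567 0.19751281] [[ 4.93813448e-03  9.99986884e-01 -1.35911791e-03]
 [ 9.99987807e-01 -4.93808424e-03  4.03202708e-05]
 [ 3.36083032e-05 -1.35930045e-03 -9.99999076e-01]] [ 5.41089742e+00 -2.14877283e+00  9.12195864e+01  9.64449663e-03
  9.10064933e+01  5.69399443e+00]
[-0.05020204  0.04964593  0.02244366]
```

In the tool's units: -0.047 m / 0.75 = -0.0627, 0.046 m / 0.75 = 0.0613.

Call:
nudge_tcp(
  deltas=[
    [-0.032, 0.032, 0.0147, 0, 0, 0, 0.085],
    [-0.0627, 0.0613, 0.0293, 0, 0, 0, 0.085],
    [-0.0627, 0.0613, 0.0293, 0, 0, 0, 0.085],
    [-0.0627, 0.0613, 0.0293, 0, 0, 0, 0.085],
    [-0.0627, 0.0613, 0.0293, 0, 0, 0, 0.085],
  ],
)

```text
clock: 1.6
position: [0.524, 0.0382, 0.1766]
ee_rot: [[-0.001, 1.0, 0.0], [1.0, 0.001, 0.0], [0.0, 0.0, -1.0]]
force: [-0.5, 0.8, 0.0]
finger_gap: 0.0851
grip_force: 0.0
```

Run:
```python
from h import *
s=telemetry.get_state();print(s['position'],s['qvel'])
d=snap('top','a.png');p=cloud(d)
q=p[150:215,215:255].reshape(-1,3);print(s['ee_rot'].T@(np.array([.528,.032,.118])-s['position']))
```

```text
[0.52397767 0.03815548 0.17660276] [ 0.62194591 -0.68374789 -0.03141981 -0.02339527 -0.09108516 -0.05997069]
[-0.00617673  0.00400963  0.0586014 ]
```

In the tool's units: 0.058 m / 0.75 = 0.0773, -0.005 m / 0.75 = -0.0067.

Call:
nudge_tcp(
  deltas=[
    [-0.004, 0.0027, 0.0267, 0, 0, 0, 0.085],
    [-0.0067, 0.004, 0.0533, 0, 0, 0, 0.085],
    [-0.0067, 0.004, 0.0773, 0, 0, 0, 0.085],
    [-0.0067, 0.004, 0.0773, 0, 0, 0, 0.085],
    [-0.0067, 0.004, 0.0773, 0, 0, 0, 0.085],
  ],
)

```text
clock: 2.15
position: [0.5273, 0.0331, 0.1192]
ee_rot: [[-0.001, 1.0, 0.001], [1.0, 0.001, 0.0], [0.0, 0.001, -1.0]]
force: [-0.0, -0.7, -0.0]
finger_gap: 0.0852
grip_force: 0.0
```

Call:
nudge_tcp(
  deltas=[
    [0, 0, 0, 0, 0, 0, 0.015],
    [0, 0, 0, 0, 0, 0, 0.015],
    [0, 0, 0, 0, 0, 0, 0.015],
    [0, 0, 0, 0, 0, 0, 0.015],
    [0, 0, 0, 0, 0, 0, 0.015],
    [0, 0, 0, 0, 0, 0, 0.015],
  ],
)

```text
clock: 2.75
position: [0.5281, 0.0323, 0.119]
ee_rot: [[0.0, 1.0, 0.002], [1.0, -0.0, -0.0], [-0.0, 0.002, -1.0]]
force: [3.8, -0.9, 2.1]
finger_gap: 0.02
grip_force: 58.9
```

Run:
```python
import numpy as np
# circle rows: axis (.5728,.0225), knob angle from .443
a0=25.4;A=np.radians(193.3)
P=lambda d:.045*np.array([np.sin(A-np.radians(d)),np.cos(A-np.radians(d))]) # (tool x=world y, tool y=world x)
for s in range(0,10):
  st=a0+s*80
  print(s,[(np.round(P(min(st+k*16,720))-P(st),3)).tolist() for k in range(1,6)])
```

```text
0 [[0.012, 0.004], [0.022, 0.012], [0.03, 0.022], [0.034, 0.033], [0.036, 0.046]]
1 [[-0.002, 0.012], [-0.008, 0.024], [-0.016, 0.033], [-0.027, 0.039], [-0.039, 0.043]]
2 [[-0.013, -0.0], [-0.025, -0.003], [-0.035, -0.01], [-0.044, -0.019], [-0.049, -0.031]]
3 [[-0.002, -0.012], [-0.001, -0.025], [0.004, -0.036], [0.012, -0.046], [0.022, -0.054]]
4 [[0.012, -0.004], [0.024, -0.005], [0.037, -0.002], [0.048, 0.003], [0.057, 0.012]]
5 [[0.006, 0.011], [0.009, 0.023], [0.009, 0.036], [0.005, 0.047], [-0.002, 0.058]]
6 [[-0.01, 0.008], [-0.021, 0.013], [-0.033, 0.015], [-0.046, 0.013], [-0.057, 0.008]]
7 [[-0.01, -0.008], [-0.017, -0.018], [-0.02, -0.03], [-0.021, -0.043], [-0.018, -0.055]]
8 [[0.006, -0.011], [0.015, -0.02], [0.026, -0.025], [0.031, -0.027], [0.031, -0.027]]
9 [[-0.02, 0.0], [-0.02, 0.0], [-0.02, 0.0], [-0.02, 0.0], [-0.02, 0.0]]
```

In the tool's units: 0.046 m / 0.75 = 0.0613, 0.036 m / 0.75 = 0.048.

Call:
nudge_tcp(
  deltas=[
    [0.016, 0.0053, 0, 0, 0, 0, 0.015],
    [0.0293, 0.016, 0, 0, 0, 0, 0.015],
    [0.04, 0.0293, 0, 0, 0, 0, 0.015],
    [0.0453, 0.044, 0, 0, 0, 0, 0.015],
    [0.048, 0.0613, 0, 0, 0, 0, 0.015],
    [0.048, 0.0613, 0, 0, 0, 0, 0.015],
  ],
)

```text
clock: 3.35
position: [0.5747, 0.0676, 0.119]
ee_rot: [[0.001, 1.0, 0.001], [1.0, -0.001, -0.003], [-0.003, 0.001, -1.0]]
force: [1.0, -8.3, 6.2]
finger_gap: 0.0202
grip_force: 59.7
```

In the tool's units: -0.088 m / 0.75 = -0.1173, 0.043 m / 0.75 = 0.0573.

Call:
nudge_tcp(
  deltas=[
    [-0.0027, 0.016, 0, 0, 0, 0, 0.015],
    [-0.0107, 0.032, 0, 0, 0, 0, 0.015],
    [-0.0213, 0.044, 0, 0, 0, 0, 0.015],
    [-0.036, 0.052, 0, 0, 0, 0, 0.015],
    [-0.052, 0.0573, 0, 0, 0, 0, 0.015],
    [-0.0693, 0.0573, 0, 0, 0, 0, 0.015],
    [-0.0853, 0.0533, 0, 0, 0, 0, 0.015],
    [-0.0987, 0.044, 0, 0, 0, 0, 0.015],
    [-0.1107, 0.032, 0, 0, 0, 0, 0.015],
    [-0.1173, 0.016, 0, 0, 0, 0, 0.015],
  ],
)

```text
clock: 4.35
position: [0.5865, -0.0201, 0.1191]
ee_rot: [[0.0, 1.0, 0.004], [1.0, -0.0, -0.001], [-0.001, 0.004, -1.0]]
force: [4.5, -4.4, 4.6]
finger_gap: 0.0198
grip_force: 59.5
```

Blocks 3+4.

In the tool's units: 0.079 m / 0.75 = 0.1053, 0.07 m / 0.75 = 0.0933.

Call:
nudge_tcp(
  deltas=[
    [-0.0027, -0.016, 0, 0, 0, 0, 0.015],
    [-0.0013, -0.0333, 0, 0, 0, 0, 0.015],
    [0.0053, -0.048, 0, 0, 0, 0, 0.015],
    [0.016, -0.0613, 0, 0, 0, 0, 0.015],
    [0.0293, -0.072, 0, 0, 0, 0, 0.015],
    [0.0453, -0.0773, 0, 0, 0, 0, 0.015],
    [0.0613, -0.0787, 0, 0, 0, 0, 0.015],
    [0.0787, -0.0747, 0, 0, 0, 0, 0.015],
    [0.0933, -0.068, 0, 0, 0, 0, 0.015],
    [0.1053, -0.056, 0, 0, 0, 0, 0.015],
  ],
)

```text
clock: 5.35
position: [0.5449, 0.0589, 0.119]
ee_rot: [[0.0, 1.0, 0.004], [1.0, -0.0, -0.004], [-0.004, 0.004, -1.0]]
force: [7.2, -15.8, 3.0]
finger_gap: 0.0201
grip_force: 59.6
```

In the tool's units: 0.073 m / 0.75 = 0.0973, 0.071 m / 0.75 = 0.0947.

Call:
nudge_tcp(
  deltas=[
    [0.008, 0.0147, 0, 0, 0, 0, 0.015],
    [0.012, 0.0307, 0, 0, 0, 0, 0.015],
    [0.012, 0.048, 0, 0, 0, 0, 0.015],
    [0.0067, 0.0627, 0, 0, 0, 0, 0.015],
    [-0.0027, 0.0773, 0, 0, 0, 0, 0.015],
    [-0.016, 0.088, 0, 0, 0, 0, 0.015],
    [-0.0307, 0.0947, 0, 0, 0, 0, 0.015],
    [-0.0467, 0.0973, 0, 0, 0, 0, 0.015],
    [-0.064, 0.0947, 0, 0, 0, 0, 0.015],
    [-0.0787, 0.088, 0, 0, 0, 0, 0.015],
  ],
)

```text
clock: 6.35
position: [0.6115, 0.0012, 0.1192]
ee_rot: [[-0.001, 1.0, 0.006], [1.0, 0.001, 0.001], [0.001, 0.006, -1.0]]
force: [9.3, -0.6, 3.3]
finger_gap: 0.0196
grip_force: 59.9
```

In the tool's units: -0.082 m / 0.75 = -0.1093, -0.055 m / 0.75 = -0.0733.

Call:
nudge_tcp(
  deltas=[
    [-0.0133, -0.0107, 0, 0, 0, 0, 0.015],
    [-0.0227, -0.024, 0, 0, 0, 0, 0.015],
    [-0.0267, -0.04, 0, 0, 0, 0, 0.015],
    [-0.028, -0.0573, 0, 0, 0, 0, 0.015],
    [-0.024, -0.0733, 0, 0, 0, 0, 0.015],
    [-0.016, -0.088, 0, 0, 0, 0, 0.015],
    [-0.004, -0.1, 0, 0, 0, 0, 0.015],
    [0.0107, -0.1067, 0, 0, 0, 0, 0.015],
    [0.0173, -0.1093, 0, 0, 0, 0, 0.015],
    [0.0173, -0.1093, 0, 0, 0, 0, 0.015],
  ],
)

```text
clock: 7.35
position: [0.5282, 0.0124, 0.119]
ee_rot: [[0.0, 1.0, 0.002], [1.0, -0.0, -0.005], [-0.005, 0.002, -1.0]]
force: [2.5, -12.2, 5.1]
finger_gap: 0.0196
grip_force: 60.1
```

In the tool's units: 0.006 m / 0.75 = 0.008, 0.003 m / 0.75 = 0.004.

Call:
nudge_tcp(
  deltas=[
    [0.004, -0.0013, 0, 0, 0, 0, 0.015],
    [0.008, -0.0013, 0, 0, 0, 0, 0.015],
    [0.008, -0.0013, 0, 0, 0, 0, 0.015],
  ],
)

```text
clock: 7.65
position: [0.528, 0.0133, 0.119]
ee_rot: [[0.004, 1.0, 0.004], [1.0, -0.004, -0.014], [-0.014, 0.004, -1.0]]
force: [6.6, -33.6, 2.8]
finger_gap: 0.0197
grip_force: 59.8
```

In the tool's units: -0.11 m / 0.75 = -0.1467, -0.003 m / 0.75 = -0.004.

Call:
nudge_tcp(
  deltas=[
    [-0.004, 0, 0, 0, 0, 0, 0.015],
    [-0.004, 0, 0, 0, 0, 0, 0.085],
    [-0.004, 0, 0, 0, 0, 0, 0.085],
    [-0.004, 0, 0, 0, 0, 0, 0.085],
    [-0.004, 0, 0, 0, 0, 0, 0.085],
    [-0.004, 0, 0, 0, 0, 0, 0.085],
    [-0.004, 0, -0.04, 0, 0, 0, 0.085],
    [-0.004, 0, -0.0933, 0, 0, 0, 0.085],
    [-0.004, 0, -0.1467, 0, 0, 0, 0.085],
  ],
)

```text
clock: 8.55
position: [0.5259, 0.0168, 0.2293]
ee_rot: [[-0.0, 1.0, -0.001], [1.0, 0.0, 0.0], [0.0, -0.001, -1.0]]
force: [0.2, 0.0, 0.1]
finger_gap: 0.0847
grip_force: 0.0
```

In the tool's units: -0.33 m / 0.75 = -0.44, -0.29 m / 0.75 = -0.3867.

Call:
nudge_tcp(
  deltas=[
    [-0.0667, -0.0187, -0.0267, 0, 0, 0, 0.085],
    [-0.1333, -0.0373, -0.0267, 0, 0, 0, 0.085],
    [-0.2, -0.056, -0.0267, 0, 0, 0, 0.085],
    [-0.2667, -0.0747, -0.0267, 0, 0, 0, 0.085],
    [-0.3333, -0.0933, -0.0267, 0, 0, 0, 0.085],
    [-0.3867, -0.112, -0.0267, 0, 0, 0, 0.085],
    [-0.44, -0.1307, -0.0267, 0, 0, 0, 0.085],
    [-0.44, -0.1307, -0.0267, 0, 0, 0, 0.085],
    [-0.44, -0.1307, -0.0267, 0, 0, 0, 0.085],
  ],
)

```text
clock: 9.45
position: [0.4279, -0.314, 0.248]
ee_rot: [[0.002, 1.0, -0.0], [1.0, -0.002, 0.001], [0.001, -0.0, -1.0]]
force: [0.4, 0.5, 0.3]
finger_gap: 0.0851
grip_force: 0.0
```

```bash
python3 - <<'E'
from h import *
d=snap('top','b.png');p=cloud(d)
cv2.imwrite('pics/b1.png',cv2.resize(d['frame'][120:270,120:400],None,fx=2.8,fy=2.8)[:,:,::-1])
q=p[150:215,215:255].reshape(-1,3);k=q[(q[:,2]>.115)&(q[:,2]<.14)];print('knob',k.mean(0))
A=(k.mean(0)[:2]-[.5728,.0225]);print(193.3-np.degrees(np.arctan2(A[1],A[0])))
E
```

```text
knob [0.52823204 0.01088418 0.12636866]
358.69189337575887
```

View pics/b1.png

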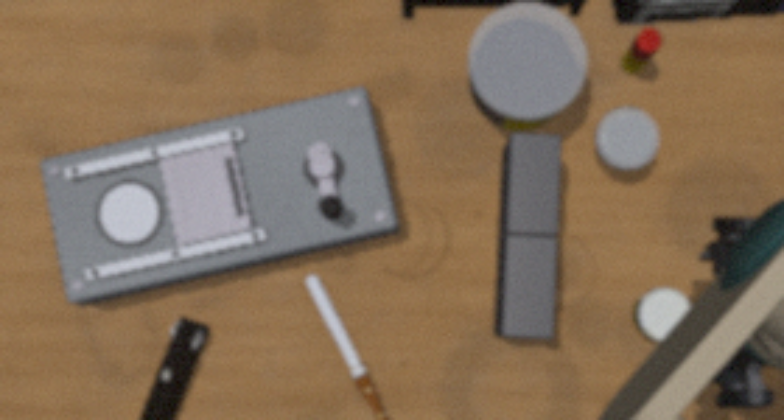

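Run:
```python
from h import *
p=np.load('scene0.npy');q=p[260:300,275:315].reshape(-1,3);k=q[(q[:,2]>.051)&(q[:,2]<.06)];print('jar scene',k.mean(0),len(k),cv2.minEnclosingCircle((k[:,:2]*1000).astype(np.float32)))
d=get_image('top');p=cloud(d)
g=d['frame'].mean(2)[175:216,148:183];m=(g>170).astype(np.uint8)
n,l,s,c=cv2.connectedComponentsWithStats(m);i=[j for j in range(1,n) if l[20,17]==j];print(s[i],c[i])
if i: print('window',np.nanmean(p[175:216,148:183][l==i[0]],0))
print(telemetry.get_state()['position'])
```

```text
jar scene [ 0.42790229 -0.32623118  0.05550925] 322 ((429.83282470703125, -325.8303527832031), 28.33216094970703)
[[  8  11  20  20 318]] [[17.6572327  20.67295597]]
window [0.52689103 0.21603184 0.07188049]
[ 0.42874242 -0.31257943  0.24830033]
```

Call:
nudge_tcp(
  deltas=[
    [-0.0053, 0.0013, 0.0667, 0, 0, 0, 0.085],
    [-0.008, 0.0013, 0.1333, 0, 0, 0, 0.085],
    [-0.008, 0.0013, 0.1733, 0, 0, 0, 0.085],
    [-0.008, 0.0013, 0.1733, 0, 0, 0, 0.085],
    [-0.008, 0.0013, 0.1733, 0, 0, 0, 0.085],
  ],
)

```text
clock: 10.05
position: [0.4302, -0.3188, 0.1195]
ee_rot: [[-0.002, 1.0, 0.001], [1.0, 0.002, -0.0], [-0.0, 0.001, -1.0]]
force: [0.0, -0.8, 0.7]
finger_gap: 0.0846
grip_force: 0.0
```

In the tool's units: 0.075 m / 0.75 = 0.1, -0.005 m / 0.75 = -0.0067.

Call:
nudge_tcp(
  deltas=[
    [-0.0053, -0.0013, 0.0533, 0, 0, 0, 0.085],
    [-0.0067, -0.0013, 0.0867, 0, 0, 0, 0.085],
    [-0.0067, -0.0013, 0.1, 0, 0, 0, 0.085],
    [-0.0067, -0.0013, 0.1, 0, 0, 0, 0.085],
    [-0.0067, -0.0013, 0.1, 0, 0, 0, 0.045],
    [-0.0067, -0.0013, 0.1, 0, 0, 0, 0.045],
    [-0.0067, -0.0013, 0.1, 0, 0, 0, 0.045],
    [-0.0067, -0.0013, 0.1, 0, 0, 0, 0.045],
    [-0.0067, -0.0013, 0.1, 0, 0, 0, 0.045],
  ],
)

```text
clock: 10.95
position: [0.4295, -0.3254, 0.0458]
ee_rot: [[0.0, 1.0, 0.003], [1.0, 0.0, -0.003], [-0.003, 0.003, -1.0]]
force: [-0.4, 1.0, 5.9]
finger_gap: 0.0494
grip_force: 61.6
```

In the tool's units: -0.2 m / 0.75 = -0.2667, -0.17 m / 0.75 = -0.2267.

Call:
nudge_tcp(
  deltas=[
    [0, 0, -0.0267, 0, 0, 0, 0.045],
    [0, 0, -0.0667, 0, 0, 0, 0.045],
    [0, 0, -0.12, 0, 0, 0, 0.045],
    [0, 0, -0.1733, 0, 0, 0, 0.045],
    [0, 0, -0.2267, 0, 0, 0, 0.045],
    [0, 0, -0.2667, 0, 0, 0, 0.045],
    [0, 0, -0.2667, 0, 0, 0, 0.045],
    [0, 0, -0.2667, 0, 0, 0, 0.045],
  ],
)

```text
clock: 11.75
position: [0.4284, -0.3246, 0.2441]
ee_rot: [[0.0, 1.0, 0.001], [1.0, -0.0, -0.001], [-0.001, 0.001, -1.0]]
force: [0.5, -0.2, -2.0]
finger_gap: 0.0497
grip_force: 62.2
```

Run:
```python
from h import *
s=telemetry.get_state();print(s['position'],s['force'])
d=snap('scene','l.png')
c=d['R']@(s['position']+[0,0,-.03])+d['t'];u,v=int(c[0]/c[2]*d['fx']+d['cx']),int(c[1]/c[2]*d['fy']+d['cy']);print(u,v)
u0,v0=max(u-60,0),max(v-60,0)
cv2.imwrite('pics/l1.png',cv2.resize(d['frame'][v0:v0+110,u0:u0+120],None,fx=5,fy=5,interpolation=2)[:,:,::-1])
```

```text
[ 0.42842659 -0.32459085  0.24414524] [ 0.52417953 -0.20284876 -1.95127727]
299 237
```

View pics/l1.png

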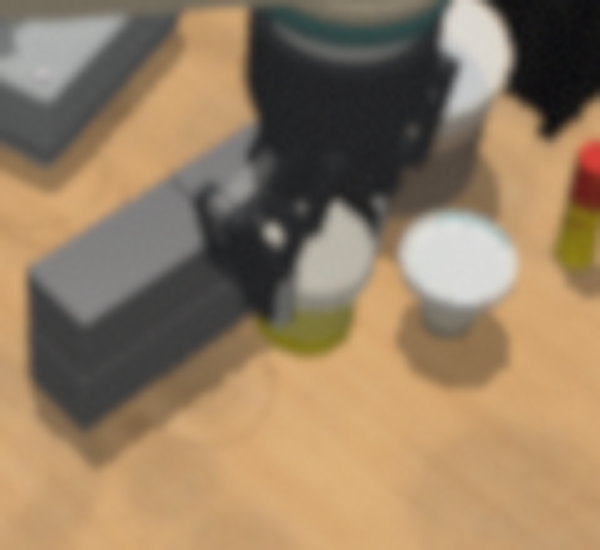

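In the tool's units: 0.35 m / 0.75 = 0.4667, 0.315 m / 0.75 = 0.42.

Call:
nudge_tcp(
  deltas=[
    [0.02, 0.004, 0, 0, 0, 0, 0.045],
    [0.06, 0.0107, 0, 0, 0, 0, 0.045],
    [0.1067, 0.0187, 0, 0, 0, 0, 0.045],
    [0.16, 0.0293, 0, 0, 0, 0, 0.045],
    [0.2133, 0.04, 0, 0, 0, 0, 0.045],
    [0.2667, 0.0493, 0, 0, 0, 0, 0.045],
    [0.32, 0.0587, 0, 0, 0, 0, 0.045],
    [0.3733, 0.068, 0, 0, 0, 0, 0.045],
    [0.42, 0.076, 0, 0, 0, 0, 0.045],
    [0.4667, 0.0853, 0, 0, 0, 0, 0.045],
  ],
)

```text
clock: 12.8
position: [0.4914, 0.028, 0.2421]
ee_rot: [[-0.001, 1.0, -0.002], [1.0, 0.001, 0.0], [0.0, -0.002, -1.0]]
force: [0.2, -0.4, -0.8]
finger_gap: 0.0495
grip_force: 62.2
```

In the tool's units: 0.19 m / 0.75 = 0.2533, 0.18 m / 0.75 = 0.24.

Call:
nudge_tcp(
  deltas=[
    [0.0467, 0.008, 0, 0, 0, 0, 0.045],
    [0.0933, 0.016, 0, 0, 0, 0, 0.045],
    [0.14, 0.0253, 0, 0, 0, 0, 0.045],
    [0.18, 0.0333, 0, 0, 0, 0, 0.045],
    [0.2133, 0.0387, 0, 0, 0, 0, 0.045],
    [0.24, 0.0427, 0, 0, 0, 0, 0.045],
    [0.2533, 0.0453, 0, 0, 0, 0, 0.045],
    [0.2533, 0.0453, 0, 0, 0, 0, 0.045],
    [0.2533, 0.0453, 0, 0, 0, 0, 0.045],
    [0.2533, 0.0453, 0, 0, 0, 0, 0.045],
  ],
)

```text
clock: 13.8
position: [0.5262, 0.2146, 0.2433]
ee_rot: [[0.001, 1.0, -0.0], [1.0, -0.001, -0.0], [-0.0, -0.0, -1.0]]
force: [0.1, 0.1, -0.5]
finger_gap: 0.0496
grip_force: 62.2
```

Run:
```python
from h import *
s=telemetry.get_state();print(s['position'],s['force'],s['ee_rot'].T@(np.array([.5268,.2165,0])-s['position']))
d=snap('scene','m.png');p=cloud(d);c=d['R']@(s['position']+[0,0,-.02])+d['t'];u,v=int(c[0]/c[2]*d['fx']+d['cx']),int(c[1]/c[2]*d['fy']+d['cy']);print(u,v)
cv2.imwrite('pics/m1.png',cv2.resize(d['frame'][v-50:v+60,u-60:u+60],None,fx=5,fy=5,interpolation=2)[:,:,::-1])
```

```text
[0.52624869 0.21463244 0.24326634] [ 0.139705    0.07387571 -0.4601777 ] [0.00191825 0.00059671 0.24326584]
190 110
```

View pics/m1.png

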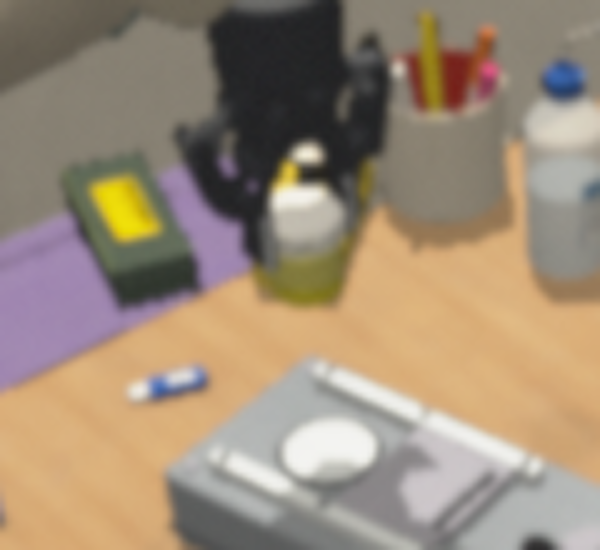

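Create fit.py:
```python
from h import *
from scipy.optimize import least_squares
s=telemetry.get_state();P=s['position']
d=get_image('scene');p=cloud(d).reshape(-1,3);f=d['frame'].reshape(-1,3).astype(int)
b=P[2]-.0458
k=(np.hypot(p[:,0]-P[0],p[:,1]-P[1])<.035)&(p[:,2]>b-.012)&(p[:,2]<b+.036)&(f[:,0]-f[:,2]>25)
q=p[k]; print(len(q),'P',P,'zmin body',np.percentile(q[:,2]-b,[1,5,50]))
q=q[q[:,2]>b+.004]
F=lambda x:np.hypot(q[:,0]-x[0]-x[2]*(q[:,2]-b-.02),q[:,1]-x[1]-x[3]*(q[:,2]-b-.02))-.024
r=least_squares(F,[*P[:2],0,0],loss='soft_l1',f_scale=.002);print('centre-P mm',(r.x[:2]-P[:2])*1e3,'tilt deg',np.degrees(r.x[2:]),'rms',np.sqrt(np.mean(r.fun**2)))
```

```bash
python3 fit.py
```

```text
142 P [0.52633488 0.21462063 0.24344504] zmin body [0.00201153 0.00291284 0.01840873]
centre-P mm [1.46474568 2.46213368] tilt deg [0.17991422 0.75210288] rms 0.002419655688796576
```

In the tool's units: 0.1 m / 0.75 = 0.1333, 0.095 m / 0.75 = 0.1267.

Call:
nudge_tcp(
  deltas=[
    [-0.0013, 0, 0.0267, 0, 0, 0, 0.045],
    [-0.0013, 0, 0.06, 0, 0, 0, 0.045],
    [-0.0013, 0, 0.0933, 0, 0, 0, 0.045],
    [-0.0013, 0, 0.1133, 0, 0, 0, 0.045],
    [-0.0013, 0, 0.1267, 0, 0, 0, 0.045],
    [-0.0013, 0, 0.1333, 0, 0, 0, 0.045],
    [-0.0013, 0, 0.1333, 0, 0, 0, 0.045],
    [-0.0013, 0, 0.1333, 0, 0, 0, 0.045],
  ],
)

```text
clock: 14.7
position: [0.5269, 0.2146, 0.1445]
ee_rot: [[0.0, 1.0, 0.002], [1.0, -0.0, 0.001], [0.001, 0.002, -1.0]]
force: [0.2, 0.4, -1.1]
finger_gap: 0.0498
grip_force: 62.2
```

```bash
python3 fit.py
```

```text
104 P [0.52685033 0.21463824 0.14447465] zmin body [0.00292416 0.00477346 0.01836758]
centre-P mm [1.71383318 2.65879356] tilt deg [1.24278525 2.58229106] rms 0.0018793559646771998
```

In the tool's units: 0.017 m / 0.75 = 0.0227, 0.012 m / 0.75 = 0.016.

Call:
nudge_tcp(
  deltas=[
    [0, -0.0013, 0.008, 0, 0, 0, 0.045],
    [-0.0013, -0.0013, 0.016, 0, 0, 0, 0.045],
    [-0.0013, -0.0013, 0.0227, 0, 0, 0, 0.045],
    [-0.0013, -0.0013, 0.0227, 0, 0, 0, 0.045],
    [-0.0013, -0.0013, 0.0227, 0, 0, 0, 0.045],
    [-0.0013, -0.0013, 0.0227, 0, 0, 0, 0.045],
    [-0.0013, -0.0013, 0.0227, 0, 0, 0, 0.045],
  ],
)

```text
clock: 15.45
position: [0.5255, 0.2135, 0.1267]
ee_rot: [[0.0, 1.0, 0.001], [1.0, -0.0, 0.0], [0.0, 0.001, -1.0]]
force: [0.6, -1.2, -1.0]
finger_gap: 0.0498
grip_force: 62.2
```

```bash
python3 fit.py
```

Run:
```python
from h import *
d=snap('scene','n.png')
cv2.imwrite('pics/n1.png',cv2.resize(d['frame'][90:200,130:280],None,fx=5,fy=5,interpolation=2)[:,:,::-1])
```

```text
103 P [0.52552246 0.21352711 0.12666548] zmin body [0.00170181 0.00435179 0.01974795]
centre-P mm [1.72343293 2.08263138] tilt deg [ 0.33198734 -1.24199821] rms 0.001832883308853644
```

View pics/n1.png

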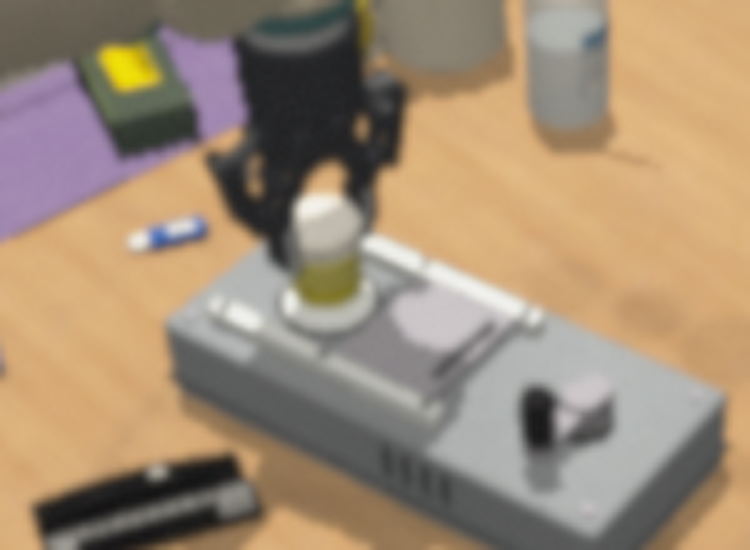

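Run:
```python
from h import *
d=get_image('scene')
t=np.linspace(0,2*np.pi,60)
def pr(c,r):
    X=np.c_[c[0]+r*np.cos(t),c[1]+r*np.sin(t),0*t+c[2]]@d['R'].T+d['t'];u=X[:,0]/X[:,2]*d['fx']+d['cx'];v=X[:,1]/X[:,2]*d['fy']+d['cy'];return np.round([(u.min()-130)*5,(u.max()-130)*5,(v.max()-90)*5])
print(pr([.5268,.2165,.071],.03))
for z in(.076,.081,.086):print(z,pr([.5268,.2165,z],.024))
s=telemetry.get_state();print(s['position'],s['qvel'].round(2))
```

```text
[279. 372. 327.]
0.076 [287. 362. 315.]
0.081 [287. 361. 309.]
0.086 [286. 361. 303.]
[0.52542421 0.21351214 0.12652638] [ 0.03 -0.11  0.1  -0.05  0.09 -0.  ]
```

Call:
nudge_tcp(
  deltas=[
    [0, 0, 0, 0, 0, 0, 0.045],
    [0, 0, 0, 0, 0, 0, 0.045],
    [0, 0, 0, 0, 0, 0, 0.045],
  ],
)

```text
clock: 15.9
position: [0.5253, 0.2135, 0.1264]
ee_rot: [[0.0, 1.0, 0.0], [1.0, -0.0, 0.0], [0.0, 0.0, -1.0]]
force: [-1.1, -0.7, -1.3]
finger_gap: 0.0497
grip_force: 62.2
```

```bash
python3 -c "
from workcell import manip, ticket, telemetry, get_image
print(ticket.sign_off())"
```

```text
the job is handed in; nothing more can be done
None
```

I wound the crank clockwise to its stop, so the shutter is fully open. I handed in at 15.9 s with the jar held still and upright, centred over the window to within about 2 mm and roughly 1 cm above it; the last camera check could not rule out nearer 1.5 cm.

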